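# Reload the stamp dryer head to tail

### The arm

A 6-joint arm with a two-finger parallel gripper is mounted at the origin on the work surface. World frame = base frame: x ahead of the robot, y to its left, z up, the work surface at z = 0. Lengths are in mm, angles in rad, forces in N, time in s.
With the tool pointing down it reaches from about 300 to 775 mm from the base axis. Payload 14.6 kg.
Tool frame: the origin (TCP) lies on the centre line of the jaws, within the pads' length; the fingertips stand 8 mm ahead of it and the grasp point (between the pads) lies 11 mm behind it; z points along the fingers, y is the direction in which the jaws open and shut (so a half turn about z gives the same grasp; the last joint's range is limited). The gripper opens to 94 mm and grips with 3 to 60 N. Pads are 16 mm wide; open, the fingers measure 119 mm over their backs; the gripper's body (75 mm by 177 mm) begins 78 mm behind the grasp point.
Start: joints at [1.282, 0.3, 1.521, -0, 1.321, -0.067], TCP at [120.99, 536.517, 213.446] pointing down, gripper open.
Joint ranges: [-3.03, 3.03], [-0.79, 2.21], [0.23, 2.52], [-1.04, 4.18], [0, 3.07], [-2.55, 2.55]. Speed limits (rad/s): [2.22, 2.22, 2.57, 3.14, 3.14, 3.14].

### API

Orientations are given as [roll, pitch, yaw] about the fixed x, y, z axes, in that order (R = Rz(yaw) Ry(pitch) Rx(roll)).
In Python, from cell import read_state, cams, manip gives the robot as it stands.
- The arm moves only by the shell command python3 -m handwheel 'ROWS' [OPENING] [FORCE]. ROWS is JSON, a list of rows, each a list of 4 numbers: the shift along the tool's x, y, z in m, then the turn about the tool's z in degrees. In form: [[dx, dy, dz, turn], ...]. A call has 1 to 5 rows; each row is the pose to reach, as a shift and turn from the pose measured when the call began, along the tool's axes at that moment; what a row does not reach only later rows make up. A row lasts 1/8 s, in which the tool goes at most 62.5 mm and 10.7 degrees, less where a joint would pass 70% of its speed; a pose out of reach is approached as far as the arm can. A call with a gripper value outside its range is refused whole. OPENING is the closure, from 0 (fully open) to 1 (shut), set as the call begins (- or left out, the last holds). The fingers move at their own pace and stop on an object; FORCE is the grip in N (left out, the last holds). Time passes only in rows, so rows that repeat a pose let the fingers close. It gives the time, the measured TCP pose, the force and the opening at its end, in the units of the state.
- read_state(): the state, without advancing time (a new reading comes with each control period).
- cams.camera(name): name is "side" or "top"; returns the picture (420x560x3 uint8, red, green, blue); there is no depth.
- cams.get_calibration(name): a dict with "vertical_fov" (degrees; the focal length in pixels is half the picture's height over the tangent of half this angle, whatever the lens; pixels are square), "cx", "cy" (the principal point, pixels), "dist_coeffs" ([k1, k2, p1, p2, k3] as OpenCV has them; the pictures are not rectified), "R" (3x3) and "t" (3): a world point X has camera coordinates R X + t. Camera axes: x right, y down, z forward; pixel columns grow to the right and rows downward; lengths in mm; the calibration is good to about 2 mm. A picture is of the moment at which its call begins. get_calibration takes no time and is no camera call.
- manip.sign_off(): hands the job in, once; it reports no verdict.
The state is a dict: "clock": time; "joints": joint angles; "qd": joint speeds; "effort": joint torques, N m; "eef_pos": TCP position; "eef_rot": TCP orientation; "wrist_force": force on the tool from outside, world axes, zero at the start; "moment": the same for the moment, N m; "finger_gap": finger opening in mm.
Only numpy, scipy, OpenCV 4.12 (cv2) and the standard library are available. Lean on these libraries where they do the work, as an engineer would, in place of code of your own. Each camera call takes 0.05 s, during which the arm holds its last target. There are 200 camera calls.

### The job

Change the load of the drying box: pull up the spring plunger knob to unlock its hatch, slide the hatch fully open, and take out each cylindrical block that has dried inside, standing it upright anywhere free on the bench. Then set the hand stamps that stand on their discs side by side in a row on the rack, handle up, and stack those that stand on their handles upside down on top, each with its handle between two neighbouring handles below, so that they pack tight. Finally slide the hatch fully shut so that the plunger drops home and locks it; leave the other things on the bench where they are.

Things in the scene. Friction and masses are not known exactly. Their poses are not given: they have to be found in the camera images.
- dryer: grey hot-air drying box 336 mm deep, 330 mm wide, 80 mm high (fan housing at its far end 120 mm). Origin on the bench under the middle of the loading well; x points away from the robot (the way the hatch opens), y left. The well: 120 mm (x) by 272 mm (y), 60 mm deep; front wall 13 mm, side walls 29 mm thick; the hatch slides back over the deck behind it
- rack (a point): middle of the rack floor in the well, 20 mm above the bench, axes as the dryer. Two wooden runners along y, 10 mm high, leave a lane 72 mm wide (x from -36 to +36 mm) and 272 mm long: a row of up to four stamps, disc down, fits it. With inverted stamps nested between their handles the stack is 52 mm high; the closed hatch's underside is 61 mm above the rack
- hatch (a joint): aluminium sliding hatch over the well, a plate 146 x 330 x 7 mm, its top 88 mm above the bench: 0 closed, 0.135 m fully open (moved along the dryer's +x). Friction 1.5 N and a little drag; stays where it is left
- plunger (a joint): spring index plunger on the hatch; its 8 mm pin in a hole of the left rail locks the hatch (2 mm play). 0 = home, 0.012 m = knob fully pulled up; the pin is out of the hole above 0.009. Spring 6 N at home, 10 N pulled. With the hatch open and the knob let go the pin rides on the rail at about 0.009; let go with the hatch closed, it springs home
- knob (a point): middle of the plunger's black round knob, 24 mm across, 16 mm tall, axis upright, over the left end of the hatch: in the dryer's frame at x = hatch value, y = 152 mm, z = 110 mm + plunger value. Below it a steel bushing 18 mm across stands on the hatch (25 mm across in its lowest 5 mm). Pull it up to unlock; the hatch is dragged by it
- stamp_a1: turned pale-wood hand stamp, hat-shaped: a disc 62 mm across, 14 mm thick, with a round handle 28 mm across and 24 mm long on one face (38 mm overall, about 45 g). This one stands on its disc, handle up; origin: centre of the disc's underside, z up along the handle. May be absent
- stamp_a2: turned pale-wood hand stamp, hat-shaped: a disc 62 mm across, 14 mm thick, with a round handle 28 mm across and 24 mm long on one face (38 mm overall, about 45 g). This one stands on its disc, handle up; origin: centre of the disc's underside, z up along the handle. May be absent
- stamp_a3: turned pale-wood hand stamp, hat-shaped: a disc 62 mm across, 14 mm thick, with a round handle 28 mm across and 24 mm long on one face (38 mm overall, about 45 g). This one stands on its disc, handle up; origin: centre of the disc's underside, z up along the handle. May be absent
- stamp_a4: turned pale-wood hand stamp, hat-shaped: a disc 62 mm across, 14 mm thick, with a round handle 28 mm across and 24 mm long on one face (38 mm overall, about 45 g). This one stands on its disc, handle up; origin: centre of the disc's underside, z up along the handle. May be absent
- stamp_b1: the same hat-shaped stamp (about 45 g) the other way up: standing on the end of its handle (28 x 24 mm), carved disc (62 x 14 mm) on top; origin: centre of the handle's end, z up, disc 24 to 38 mm above it. Nested between two disc-down stamps standing nearly disc to disc, its handle end rests on their discs and its disc on their handle ends. Tips over if pushed. May be absent
- stamp_b2: the same hat-shaped stamp (about 45 g) the other way up: standing on the end of its handle (28 x 24 mm), carved disc (62 x 14 mm) on top; origin: centre of the handle's end, z up, disc 24 to 38 mm above it. Nested between two disc-down stamps standing nearly disc to disc, its handle end rests on their discs and its disc on their handle ends. Tips over if pushed. May be absent
- block_d1: a plain pale-wood cylindrical block 46 mm across, 52 mm tall, about 60 g, carved on top; origin: centre of its underside, z up; this one has dried in the box: it stands on the rack under the closed hatch at the start and comes out onto the bench. May be absent
- block_d2: a plain pale-wood cylindrical block 46 mm across, 52 mm tall, about 60 g, carved on top; origin: centre of its underside, z up; this one has dried in the box: it stands on the rack under the closed hatch at the start and comes out onto the bench. May be absent
- block_m1: a plain pale-wood cylindrical block 46 mm across, 52 mm tall, about 60 g, carved on top; origin: centre of its underside, z up; this one stands on the bench among the stamps and is not part of the job: bystander
- mould: two-cavity cake mould with a handle, 270 x 85 x 26 mm, lying at the left: bystander, origin under its middle, handle to its -x
- chisel: carving chisel lying near the front right, 230 mm: bystander
- mallet: wooden mallet lying at the right, 100 mm head 56 mm across with a 150 mm handle: bystander
- brush: brush lying near the front left, 160 mm: bystander
Not all that is in view belongs to the job. Leave any green or pink look-alike of the stamp_a2 alone.

How it is judged:
By the outcome, as a careful person would: the job done as asked, in the order asked, and still so for the second after the job is handed in, with the robot touching nothing.
Of stamp_a1, stamp_a2, stamp_a3, stamp_a4 only 3 to 4 are there at a start; the rules pass over those that are not, and their reading is None.
Of stamp_b1, stamp_b2 only 1 to 2 are there at a start; the rules pass over those that are not, and their reading is None.
Of block_d1, block_d2 only 1 to 2 are there at a start; the rules pass over those that are not, and their reading is None.
At some moment in a run one of stamp_a1, stamp_a2, stamp_a3, stamp_a4 may be knocked a few centimetres aside while the robot is not near it.
It also fails if it takes over 210 s, if anything falls off the work surface, if the arm or the gripper's body presses on something with over 40 N, if the wrist force passes 120 N, or if a joint passes its speed limit or range.

## Working session

There is one attempt and no reset: what is moved stays moved. The work goes in short steps, Python scripts to look and compute and a shell command to move; the robot and the scene stay as the last step left them, time stands still between calls to the robot, and variables do not carry over. Pictures are saved under pics/ and viewed, about 12 in all and at most 16, crops included, and the job is handed in when it is done.

```bash
ls; mkdir -p pics; python3 - <<'E'
from cell import read_state,cams,manip
import cv2
print(read_state())
for n in("side","top"):
    im=cams.camera(n); cv2.imwrite(f"pics/{n}0.png",cv2.cvtColor(im,cv2.COLOR_RGB2BGR)); print(n,cams.get_calibration(n))
E
```

```text
pics
{'clock': 0.0, 'joints': array([ 1.28239417e+00,  3.00496139e-01,  1.52159328e+00,  1.75699841e-05,
        1.32076086e+00, -6.66019884e-02]), 'qd': array([ 1.17243254e-05, -7.25846043e-04,  1.28372026e-04,  9.46915932e-05,
       -1.11383702e-03, -1.53771256e-04]), 'effort': array([ 1.86347620e-04, -5.31804156e+01, -3.52746892e+01,  7.08380900e-02,
        2.43949756e-02, -2.31026569e-06]), 'eef_pos': array([120.91354822, 536.26271375, 212.86744951]), 'eef_rot': array([-3.14033895e+00, -1.00679050e-04,  2.91978806e+00]), 'wrist_force': array([-0.05344482, -0.58519162, -0.04377531]), 'moment': array([-0.04146977, -0.04977195, -0.01606488]), 'finger_gap': 94.24507601661514}
side {'vertical_fov': 44.003406390945, 'cx': 281.73100842826955, 'cy': 216.04023613049668, 'dist_coeffs': array([-0.18962227,  0.        ,  0.        ,  0.        ,  0.        ]), 'R': array([[ 0.96186712, -0.27315062, -0.01415531],
       [-0.14837961, -0.4776258 , -0.86594289],
       [ 0.2297719 ,  0.83502235, -0.49994254]]), 't': array([-497.70346381,  156.1687455 , 1789.18079761])}
top {'vertical_fov': 51.0046247213358, 'cx': 280.74474395096183, 'cy': 207.0512624327674, 'dist_coeffs': array([-0.13106257,  0.        ,  0.        ,  0.        ,  0.        ]), 'R': array([[-0.02667498, -0.99952274, -0.01558034],
       [-0.99461261,  0.0280993 , -0.09978073],
       [ 0.1001709 ,  0.01283476, -0.99488746]]), 't': array([  38.23309654,  523.72604512, 1253.41485113])}
```

View pics/top0.png

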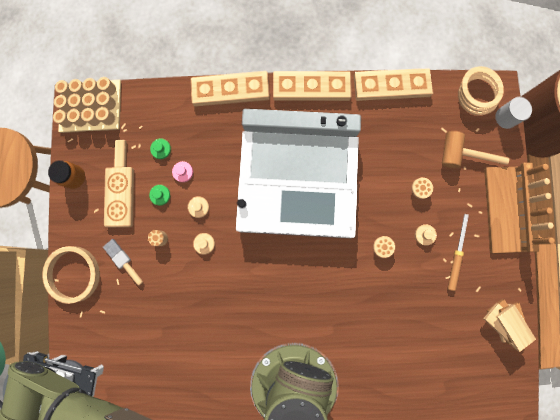

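View pics/side0.png

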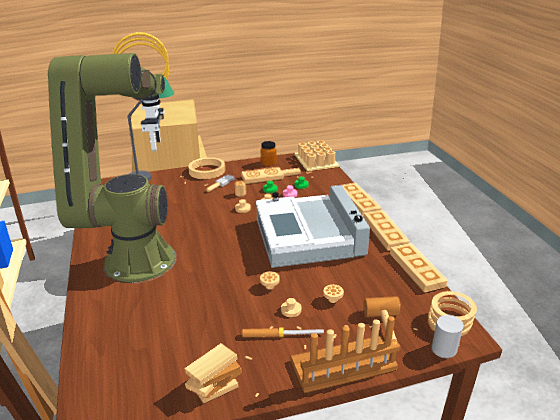

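Top view: handle-up stamps at (198,207), (204,243), (426,235); inverted at (422,188), (384,247). Look-alikes: green (160,148) and (160,195), pink (182,172). Block m1 at (157,238), knob at (241,204). Next, a close crop to check these choices.

```bash
cat > h.py <<'E'
import numpy as np,cv2
from cell import read_state,cams,manip
def K(c):
    f=210/np.tan(np.radians(c['vertical_fov']/2)); return np.array([[f,0,c['cx']],[0,f,c['cy']],[0,0,1.]])
def p2w(n,uv,z):
    "pixels -> world xy at height z"
    c=cams.get_calibration(n); uv=np.array(uv,float).reshape(-1,1,2)
    d=cv2.undistortPoints(uv,K(c),np.array(c['dist_coeffs'])).reshape(-1,2)
    d=np.c_[d,np.ones(len(d))]@c['R']; o=-c['R'].T@c['t']
    z=np.broadcast_to(z,(len(d),)); return (o+d*((z-o[2])/d[:,2])[:,None])[:,:2]
def w2p(n,X):
    c=cams.get_calibration(n)
    return cv2.projectPoints(np.array(X,float).reshape(-1,1,3),cv2.Rodrigues(c['R'])[0],c['t'],K(c),np.array(c['dist_coeffs']))[0].reshape(-1,2)
def shot(n,name,box=None,s=1):
    im=cv2.cvtColor(cams.camera(n),cv2.COLOR_RGB2BGR); cv2.imwrite(f"pics/full_{name}.png",im)
    if box: u0,v0,u1,v1=box; im=cv2.resize(im[v0:v1,u0:u1],None,fx=s,fy=s,interpolation=cv2.INTER_CUBIC)
    cv2.imwrite(f"pics/{name}.png",im)
def goal(x,y,z,yaw=None):
    "shift in tool axes to a world target; yaw in deg of tool (about world z)"
    s=read_state(); R=cv2.Rodrigues(np.zeros(3))[0]
    r,p,w=s['eef_rot']; from scipy.spatial.transform import Rotation as Ro
    R=Ro.from_euler('xyz',[r,p,w]).as_matrix(); d=R.T@(np.array([x,y,z])-s['eef_pos'])/1000
    t=None
    if yaw is not None: t=-((yaw-np.degrees(w)+90)%180-90)
    return np.round(d,4),t
E
python3 - <<'E'
import cv2,numpy as np
im=cv2.imread('pics/top0.png')
a=cv2.resize(im[130:255,130:260],None,fx=4.6,fy=4.6,interpolation=cv2.INTER_CUBIC)
b=cv2.resize(im[170:265,365:445],None,fx=4.6,fy=4.6,interpolation=cv2.INTER_CUBIC)
b=cv2.copyMakeBorder(b,0,a.shape[0]-b.shape[0],0,0,cv2.BORDER_CONSTANT)
o=np.hstack([a,b]);print(o.shape);cv2.imwrite('pics/c1.png',o[:,:])
c=cv2.resize(im[100:245,230:370],None,fx=4,fy=4,interpolation=cv2.INTER_CUBIC);cv2.imwrite('pics/c2.png',c)
E
```

```text
(575, 966, 3)
```

```bash
python3 - <<'E'
import cv2
o=cv2.imread('pics/c1.png');print(o.shape)
cv2.imwrite('pics/c1.png',cv2.resize(o,(800,int(o.shape[0]*800/o.shape[1]))))
E
```

```text
(575, 966, 3)
```

View pics/c2.png

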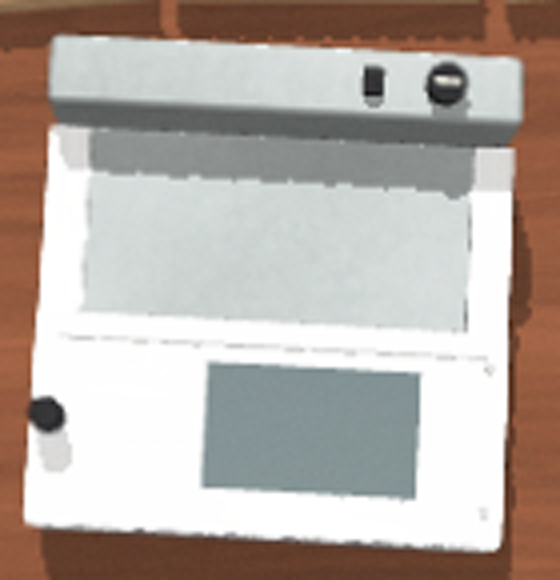

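View c1.

Crop c2: the hatch's front corners are at (26,523) and (500,551) and the knob at (47,414), so full-image (236.5,230.8), (355,237.8) and (241.8,203.5).

View pics/c1.png

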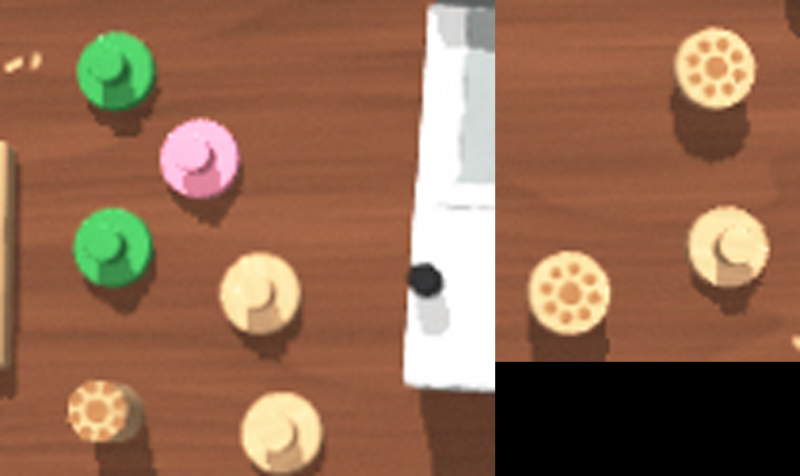

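```bash
python3 - <<'E'
from h import *
k=p2w('top',[(241.75,203.5)],114)[0];c=p2w('top',[(236.5,230.75),(355,237.75)],88);print(k,c, np.linalg.norm(c[0]-c[1]))
v=c[0]-c[1];print('yaw',np.degrees(np.arctan2(-v[0],v[1])))
E
```

```text
[528.45098396 128.34588956] [[ 456.09648484  146.93009174]
 [ 427.71944992 -179.02395034]] 327.1869399274099
yaw -4.975533637691391
```

Confirmed: 3 pale handle-up stamps, 2 inverted stamps, m1 at left (narrower and tall), and green and pink look-alikes to leave alone. I'll work in the dryer frame: at tool yaw = dryer yaw + 90°, tool x is dryer y, tool y is dryer x, and tool z is down.

```bash
cat >> h.py <<'E'
YAW=-4.98; O=np.array([515.0,-22.8]); a=np.radians(YAW)
D=np.array([[np.cos(a),np.sin(a)],[-np.sin(a),np.cos(a)]])
def w2d(p): return (np.atleast_2d(p)-O)@D.T
def d2w(p): return np.atleast_2d(p)@D+O
def tool():
    s=read_state(); return w2d(s['eef_pos'][:2])[0],s['eef_pos'][2]
def go(x,y,z):
    "shift rows (m) from here to dryer-frame x,y and world height z, tool yaw from the state"
    w=d2w((x,y))[0]; g,t=goal(w[0],w[1],z,YAW+90); return g,None if t is None else round(float(t),2)
E
python3 - <<'E'
from h import *
for n,uv,z in [('knob',(241.75,203.5),114),('a1',(198.2,206.9),14),('a2',(204,243.6),14),('a3',(426.2,234.8),14),('b1',(422.7,187.8),38),('b2',(384.4,246.9),38),('m1',(156.2,237.9),52),('g',(160,195),14),('p',(182,172),14)]:
    w=p2w('top',[uv],z);print(n,w.round(1)[0],w2d(w).round(1)[0],np.linalg.norm(w).round())
print(tool(),go(0,152,180))
E
```

```text
knob [528.5 128.3] [  0.3 151.7] 544.0
a1 [533.2 268.1] [ -7.1 291.4] 597.0
a2 [424.5 252. ] [-114.   265.9] 494.0
a3 [ 431.6 -402.4] [ -50.2 -385.4] 590.0
b1 [ 568.2 -392.3] [  85.1 -363.5] 690.0
b2 [ 400.2 -270.5] [ -92.9 -256.8] 483.0
m1 [443.  383.8] [-107.   398.8] 586.0
g [572.2 383.6] [ 21.7 409.9] 689.0
p [639.6 316.6] [ 94.6 349. ] 714.0
(array([-441.11605606,  522.7882833 ]), np.float64(212.96752232070125)) (array([-0.487 , -0.3081,  0.0332]), 82.27)
```

```bash
python3 -m handwheel '[[-0.049,-0.031,0.003,8.5],[-0.098,-0.062,0.006,17],[-0.146,-0.093,0.009,25.5],[-0.195,-0.124,0.012,34],[-0.244,-0.155,0.015,42]]' 0.4; python3 -c "
from h import *
print(go(0,152,180))"
```

```text
clock: 0.72
eef_pos: [325.8, 329.9, 197.9]
eef_rot: [-3.141, 0.001, 2.182]
wrist_force: [0.1, 1.4, -0.8]
finger_gap: 56.6
(array([-0.2809,  0.0502,  0.0181]), 40.01)
```

```bash
python3 -m handwheel '[[-0.056,0.010,0.004,8],[-0.112,0.020,0.007,16],[-0.169,0.030,0.011,24],[-0.225,0.040,0.014,32],[-0.281,0.050,0.018,40]]'; python3 -m handwheel '[[0,0,0,0],[0,0,0,0]]'; python3 -c "
from h import *
print(go(0,152,103),tool())
shot('top','k1',(200,160,300,250),6)"
```

```text
clock: 1.35
eef_pos: [529.1, 126.9, 179.8]
eef_rot: [-3.141, 0.001, 1.479]
wrist_force: [0.8, 1.3, 0.5]
finger_gap: 56.5
clock: 1.6
eef_pos: [528.7, 127.0, 179.5]
eef_rot: [-3.14, 0.001, 1.48]
wrist_force: [-0.4, 0.4, 0.4]
finger_gap: 56.6
(array([ 0.0017, -0.0005,  0.0765]), -0.23) (array([  0.64447554, 150.40689472]), np.float64(179.4609619691463))
```

View pics/k1.png

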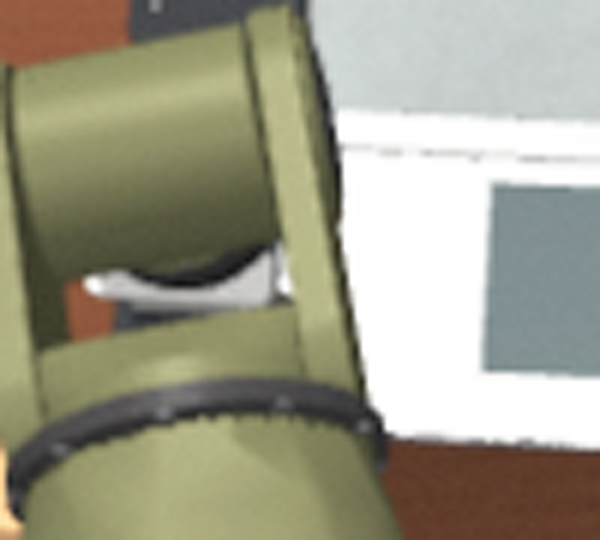

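The arm hides the knob from above, so I'll rely on the measurement. Going down with the jaws 56 mm apart around the 24 mm knob.

```bash
python3 -m handwheel '[[0.0015,0,0.03,0],[0.0015,0,0.06,0],[0.0015,0,0.076,0],[0.0015,0,0.076,0]]' 0.4; python3 -m handwheel '[[0,0,0,0],[0,0,0,0],[0,0,0,0],[0,0,0,0]]' 0.9 40;  python3 -c "
from h import *
print(tool(),read_state()['finger_gap'])
shot('side','k2',(230,160,350,270),6)"
```

```text
clock: 2.15
eef_pos: [528.0, 129.4, 103.4]
eef_rot: [-3.139, 0.001, 1.482]
wrist_force: [-0.5, -0.5, 0.8]
finger_gap: 56.3
clock: 2.65
eef_pos: [530.2, 129.2, 104.3]
eef_rot: [3.138, 0.001, 1.482]
wrist_force: [13.0, -1.0, -6.6]
finger_gap: 22.9
(array([  1.93909254, 152.79500084]), np.float64(104.33164428407008)) 22.91454680685639
```

View pics/k2.png

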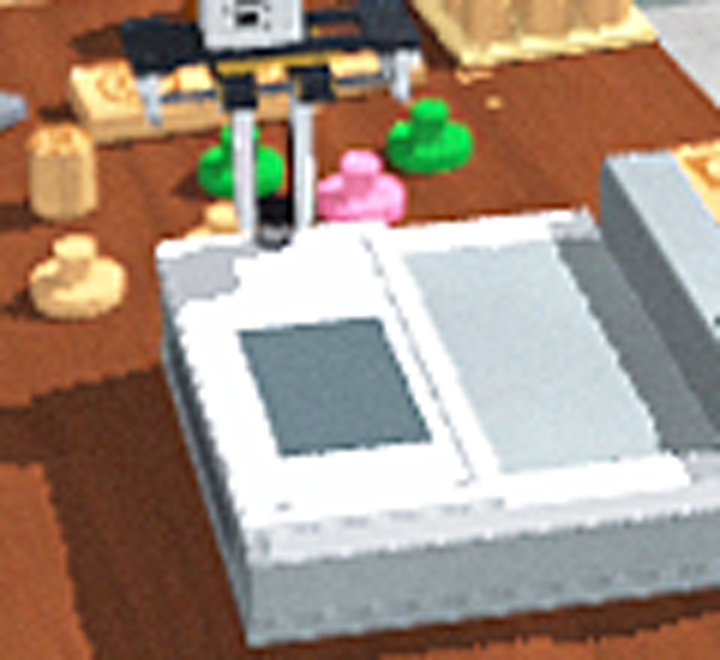

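The knob is gripped (gap 23), and its true x is about 2 mm further on. Now pull it up and check the force.

```bash
python3 -m handwheel '[[0,0.001,-0.006,0],[0,0.0015,-0.0115,0],[0,0.0015,-0.0115,0]]' 0.9 60; python3 -c "
from h import *
print(tool(),read_state()['wrist_force'])"
```

```text
clock: 3.08
eef_pos: [531.0, 129.1, 115.3]
eef_rot: [3.14, 0.001, 1.482]
wrist_force: [0.1, 1.7, -10.3]
finger_gap: 22.8
(array([  2.7707512 , 152.73591044]), np.float64(115.30239196093088)) [  0.08519288   1.72010215 -10.25578712]
```

The −10 N reading means the plunger is fully up. Slide the hatch open.

```bash
python3 -m handwheel '[[0,0.015,0,0],[0,0.035,0,0],[0,0.055,0,0],[0,0.075,0,0],[0,0.095,0,0]]'; python3 -m handwheel '[[0,0.015,0,0],[0,0.030,0,0],[0,0.037,0,0],[0,0.040,0,0],[0,0.041,0,0]]';  python3 -c "
from h import *
print(tool(),read_state()['wrist_force'])"
```

```text
clock: 3.7
eef_pos: [625.4, 121.2, 114.4]
eef_rot: [-3.141, 0.001, 1.482]
wrist_force: [-1.7, 5.0, -10.9]
finger_gap: 22.7
clock: 4.32
eef_pos: [665.5, 117.9, 113.9]
eef_rot: [-3.139, 0.0, 1.482]
wrist_force: [-6.2, 4.2, -9.6]
finger_gap: 22.7
(array([137.69413206, 153.22060902]), np.float64(113.94338938316452)) [-6.21804309  4.17504523 -9.59333483]
```

```bash
python3 -m handwheel '[[-0.0005,0.0015,0,0],[-0.0005,0.0015,0,0]]';  python3 -m handwheel '[[0,0,0.002,0],[0,0,0.002,0],[0,0,0.002,0]]' 0.5 ; python3 -m handwheel '[[0,0,-0.06,0],[0,0,-0.1,0],[-0.06,-0.06,-0.12,0],[-0.12,-0.12,-0.12,0],[-0.18,-0.18,-0.12,0]]';python3 -m handwheel '[[0,-0.06,0,0],[0.04,-0.12,0,0],[0.06,-0.18,0,0],[0.06,-0.18,0,0]]'; python3 -c "
from h import *
print(tool())
shot('top','d1',(190,90,450,280),3)"
```

```text
clock: 4.58
eef_pos: [665.5, 117.8, 113.3]
eef_rot: [-3.136, 0.0, 1.483]
wrist_force: [-7.5, 6.4, -10.8]
finger_gap: 22.5
clock: 4.95
eef_pos: [666.0, 117.6, 112.4]
eef_rot: [-3.138, 0.0, 1.483]
wrist_force: [0.1, 0.5, 0.0]
finger_gap: 46.4
clock: 5.58
eef_pos: [522.7, -2.9, 232.4]
eef_rot: [-3.14, 0.001, 1.483]
wrist_force: [0.7, -1.4, 0.8]
finger_gap: 47.1
clock: 6.08
eef_pos: [346.9, 73.5, 233.6]
eef_rot: [3.141, 0.0, 1.484]
wrist_force: [0.0, -0.0, -0.2]
finger_gap: 47.1
(array([-175.78720538,   81.31729611]), np.float64(233.60509999537902))
```

View pics/d1.png

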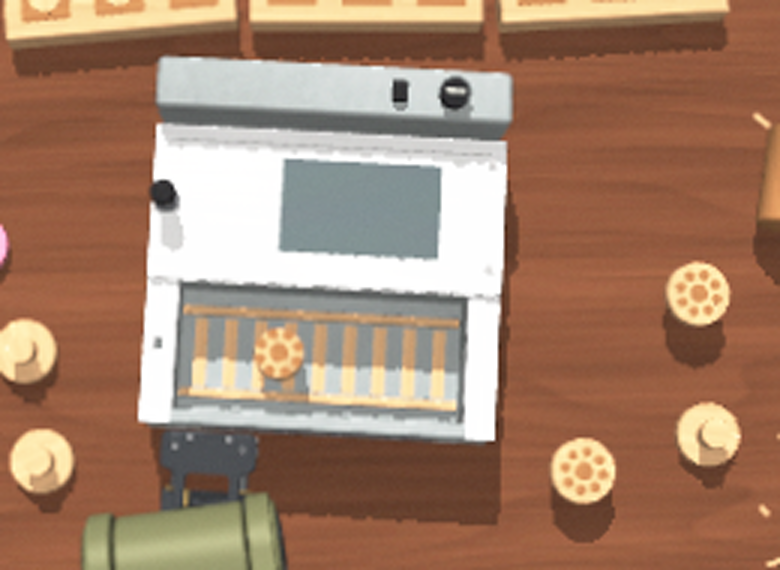

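The hatch is fully open, with one dried block at full-image (283,207.7). I can now check the dryer origin against the runners and well.

```bash
python3 - <<'E'
from h import *
im=cv2.imread('pics/full_d1.png')
f=lambda u,v:(190+u/3,90+v/3)
print('block',w2d(p2w('top',[f(279,353)],72)))
print('well rim z80',w2d(p2w('top',[f(178,285),f(174,405),f(468,300),f(462,440)],80)).round(1))
print('runners z30',w2d(p2w('top',[f(190,312),f(460,325),f(180,392),f(455,407)],30)).round(1))
print('knob',w2d(p2w('top',[f(163,194)],123)).round(1),'hole',w2d(p2w('top',[f(157,342)],81)).round(1))
print('corner',w2d(p2w('top',[f(138,421),f(496,441)],80)).round(1))
c=cv2.resize(im[180:245,235:360],None,fx=6,fy=6,interpolation=cv2.INTER_CUBIC);cv2.imwrite('pics/w.png',c)
E
```

```text
block [[-0.37957958 39.8959745 ]]
well rim z80 [[  57.1  137.9]
 [ -55.2  134. ]
 [  58.8 -133.3]
 [ -71.8 -133.7]]
runners z30 [[  38.6  129.2]
 [  41.2 -132.9]
 [ -39.6  133.7]
 [ -38.5 -131.7]]
knob [[133.6 153.1]] hole [[  2.3 153.7]]
corner [[ -72.   166.4]
 [ -70.9 -165.2]]
```

View pics/w.png

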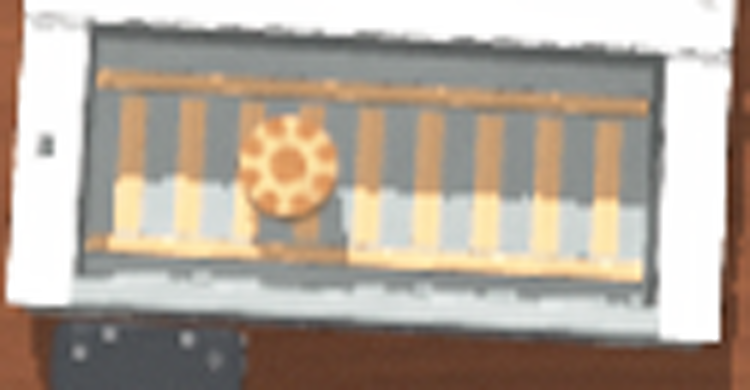

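```bash
cat >> h.py <<'E'
S=np.array([1.5,0.7])  # robot minus camera, dryer axes
def tool():
    s=read_state(); return (w2d(s['eef_pos'][:2])[0]-S).round(1),round(float(s['eef_pos'][2]),1),round(float(s['finger_gap']),1)
_go=go
def go(x,y,z): return _go(x+S[0],y+S[1],z)
E
python3 -c "
from h import *
print(go(-.4,39.9,42))"
```

```text
(array([-0.0407,  0.1761,  0.1919]), 0.01)
```

```bash
python3 -m handwheel '[[-0.014,0.06,0.03,0],[-0.028,0.12,0.06,0],[-0.041,0.176,0.08,0],[-0.041,0.176,0.13,0],[-0.041,0.176,0.15,0]]' 0.25; python3 -c "
from h import *
print(go(-.4,39.9,42))"
```

```text
clock: 6.75
eef_pos: [519.8, 15.9, 80.2]
eef_rot: [-3.139, 0.001, 1.483]
wrist_force: [1.0, -1.0, 0.7]
finger_gap: 70.9
(array([ 0.0016, -0.0002,  0.0382]), -0.07)
```

```bash
python3 -m handwheel '[[0.0015,0,0.02,0],[0.0015,0,0.038,0],[0.0015,0,0.038,0]]'; python3 -m handwheel '[[0,0,0,0],[0,0,0,0],[0,0,0,0],[0,0,0,0]]' 0.8 15; python3 -m handwheel '[[0,0,-0.03,0],[0,0,-0.07,0],[0,0,-0.07,0]]'; python3 -c "
from h import *
print(tool(),go(-150,40,22.5))"
```

```text
clock: 7.12
eef_pos: [519.9, 16.7, 40.8]
eef_rot: [-3.136, 0.001, 1.482]
wrist_force: [-0.4, 0.7, 0.9]
finger_gap: 70.5
clock: 7.62
eef_pos: [520.3, 16.6, 41.4]
eef_rot: [-3.137, 0.001, 1.482]
wrist_force: [0.6, -2.2, 3.7]
finger_gap: 46.0
clock: 8.0
eef_pos: [521.8, 16.7, 114.0]
eef_rot: [3.141, 0.001, 1.482]
wrist_force: [0.6, -0.2, -0.8]
finger_gap: 45.7
(array([ 1.9, 39.2]), 114.0, 45.7) (array([ 0.0006, -0.152 ,  0.0914]), -0.09)
```

```bash
python3 -m handwheel '[[0,-0.05,-0.01,0],[0,-0.1,-0.01,0],[0,-0.152,0,0],[0,-0.152,0.05,0],[0,-0.152,0.08,0]]'; python3 -m handwheel '[[0,0,0.006,0],[0,0,0.011,0],[0,0,0.0115,0]]';python3 -c "
from h import *
print(tool(),read_state()['wrist_force'])"
```

```text
clock: 8.62
eef_pos: [369.4, 30.1, 32.4]
eef_rot: [3.141, 0.001, 1.482]
wrist_force: [0.6, 0.0, -0.9]
finger_gap: 45.5
clock: 9.0
eef_pos: [369.8, 30.1, 21.3]
eef_rot: [3.14, 0.001, 1.482]
wrist_force: [0.6, 0.1, 0.0]
finger_gap: 45.4
(array([-150.8,   39.4]), 21.3, 45.4) [0.5719878  0.12956701 0.01775604]
```

```bash
cat >> h.py <<'E'
def blobs(name):
    "pale wood blobs in the top picture: full-image centroid, area, dryer xy at z14 and z38"
    shot('top',name); im=cv2.imread(f'pics/full_{name}.png').astype(int); b,g,r=im[...,0],im[...,1],im[...,2]
    m=((r>190)&(g>140)&(r-b>45)).astype(np.uint8); m=cv2.morphologyEx(m,cv2.MORPH_CLOSE,np.ones((5,5)))
    n,_,st,c=cv2.connectedComponentsWithStats(m)
    for i in range(1,n):
        if 180<st[i,4]<700 and c[i,1]>130 and 140<c[i,0]<450: 
            u=c[i]; print(u.round(1),st[i,2:],w2d(p2w('top',[u],14)).round(1)[0],w2d(p2w('top',[u],38)).round(1)[0])
E
python3 -m handwheel '[[0,0,0,0],[0,0,0,0]]' 0.25; python3 -m handwheel '[[0,0,-0.06,0],[0,0,-0.12,0],[0,0,-0.13,0]]'; python3 -c "
from h import *
blobs('b1')
print(tool(),go(-7.1,291.4,60))"
```

```text
clock: 9.25
eef_pos: [370.1, 30.2, 21.7]
eef_rot: [3.139, 0.0, 1.483]
wrist_force: [-0.4, -0.7, -0.1]
finger_gap: 62.2
clock: 9.62
eef_pos: [371.3, 30.2, 155.3]
eef_rot: [3.133, -0.0, 1.483]
wrist_force: [-0.6, 0.3, -0.6]
finger_gap: 70.5
[422.2 187.2] [ 22  21 348] [  90.6 -369.4] [  86.7 -362.1]
[197.7 206.2] [ 21  21 346] [ -5.  293.1] [ -7.2 288. ]
[425.6 234.2] [ 21  21 345] [ -48.4 -383.6] [ -49.7 -376.1]
[155.  237.5] [ 15  16 189] [-105.5  414.2] [-105.8  406.8]
[203.2 242.9] [ 21  21 354] [-112.1  268.3] [-112.3  263.6]
[383.9 246.4] [ 21  22 370] [ -90.9 -260.6] [ -91.5 -255.3]
[250.2 278.2] [  6  45 200] [-205.7  123.6] [-204.1  121.7]
(array([-149.7,   39.6]), 154.4, 70.5) (array([0.252 , 0.1415, 0.0954]), -0.08)
```

The crop coordinates carried a half-pixel bias, which matches the offset I felt at the knob. I'll fold it into the origin and use the centroid positions.

```bash
cat >> h.py <<'E'
O=O+np.array([1.5,0.7])@D; S=np.zeros(2)
E
python3 -m handwheel '[[0.05,0.028,-0.01,0],[0.1,0.056,-0.01,0],[0.15,0.084,0,0],[0.2,0.112,0,0],[0.25,0.141,0,0]]' 0.4; python3 -c "
from h import *
print(tool(),go(-6.5,292.4,25))"
```

```text
clock: 10.3
eef_pos: [533.7, 268.3, 153.2]
eef_rot: [3.137, 0.001, 1.483]
wrist_force: [-0.1, -0.6, -0.0]
finger_gap: 56.5
(array([ -8.2, 291. ]), 153.2, 56.5) (array([0.0016, 0.001 , 0.1282]), -0.07)
```

```bash
python3 -m handwheel '[[0.0015,0.001,0.05,0],[0.0015,0.001,0.1,0],[0.0015,0.001,0.12,0],[0.0015,0.001,0.128,0],[0.0015,0.001,0.128,0]]'; python3 -m handwheel '[[0,0,0,0],[0,0,0,0],[0,0,0,0],[0,0,0,0]]' 0.9 15; python3 -m handwheel '[[0,0,-0.05,0],[0,0,-0.1,0],[0,0,-0.12,0],[0,0,-0.12,0]]'; python3 -c "
from h import *
print(tool(),go(0,64,80))"
```

```text
clock: 10.92
eef_pos: [535.9, 269.6, 26.1]
eef_rot: [3.136, 0.001, 1.482]
wrist_force: [-0.2, 0.5, 1.0]
finger_gap: 56.3
clock: 11.42
eef_pos: [536.1, 269.7, 26.6]
eef_rot: [3.135, 0.001, 1.482]
wrist_force: [-2.2, -0.4, 4.6]
finger_gap: 27.7
clock: 11.92
eef_pos: [535.8, 270.0, 147.9]
eef_rot: [3.133, -0.001, 1.482]
wrist_force: [0.6, 0.7, -0.5]
finger_gap: 27.3
(array([ -6.2, 292.8]), 147.9, 27.3) (array([-0.2289,  0.0059,  0.0677]), -0.08)
```

```bash
python3 -m handwheel '[[-0.055,0.0015,-0.005,0],[-0.11,0.003,-0.005,0],[-0.165,0.0045,0,0],[-0.22,0.006,0,0],[-0.229,0.006,0.03,0]]'; python3 -c "
from h import *
print(tool(),go(0,64,48))"
```

```text
clock: 12.55
eef_pos: [522.1, 38.6, 117.5]
eef_rot: [3.131, -0.001, 1.479]
wrist_force: [0.1, 1.2, -1.9]
finger_gap: 27.3
(array([ 0.2, 61.1]), 117.5, 27.3) (array([ 0.0028, -0.0009,  0.0695]), -0.26)
```

```bash
python3 -m handwheel '[[0.003,0,0.03,0],[0.003,0,0.06,0],[0.003,0,0.066,0],[0.003,0,0.069,0]]';python3 -c "
from h import *
print(tool(),go(0,64,46.5),read_state()['wrist_force'])"
```

```text
clock: 13.05
eef_pos: [523.0, 41.6, 48.3]
eef_rot: [3.132, -0.001, 1.479]
wrist_force: [-0.2, -0.2, -0.8]
finger_gap: 27.8
(array([ 0.9, 64.2]), 48.3, 27.8) (array([-0.0002, -0.0009,  0.0018]), -0.26) [-0.17448293 -0.18346428 -0.7985249 ]
```

```bash
python3 -m handwheel '[[0,-0.001,0.0015,0],[0,-0.001,0.002,0],[0,-0.001,0.002,0]]';python3 -m handwheel '[[0,0,0,0],[0,0,0,0]]' 0.4; python3 -m handwheel '[[0,0,-0.05,0],[0,0,-0.1,0],[0,0,-0.11,0]]'; python3 -c "
from h import *
blobs('b2')
print(tool(),go(-113.6,267.6,25))"
```

```text
clock: 13.42
eef_pos: [522.2, 41.8, 46.8]
eef_rot: [3.131, -0.001, 1.479]
wrist_force: [-0.4, 0.3, -0.2]
finger_gap: 27.4
clock: 13.68
eef_pos: [522.3, 41.8, 46.9]
eef_rot: [3.131, -0.001, 1.479]
wrist_force: [-0.4, 0.1, -0.1]
finger_gap: 44.5
clock: 14.05
eef_pos: [522.3, 41.9, 160.1]
eef_rot: [3.125, -0.001, 1.48]
wrist_force: [0.2, 0.7, -0.5]
finger_gap: 56.3
[422.2 187.3] [ 21  21 346] [  89. -370.] [  85.1 -362.7]
[242.7 201.7] [ 19  42 233] [ 14.5 159.8] [ 12.  157.2]
[320.3 212.1] [ 45  33 553] [ -2.9 -69.9] [ -5.1 -68.3]
[425.6 234.2] [ 21  21 345] [ -49.9 -384.3] [ -51.2 -376.8]
[155.  237.5] [ 15  16 188] [-107.1  413.4] [-107.4  406. ]
[203.2 242.9] [ 21  21 354] [-113.6  267.6] [-113.8  262.9]
[383.9 246.4] [ 21  22 370] [ -92.4 -261.3] [ -93. -256.]
(array([-0.2, 64.3]), 159.5, 56.2) (array([ 0.2027, -0.1163,  0.133 ]), -0.25)
```

```bash
python3 -m handwheel '[[0.05,-0.029,0,0],[0.1,-0.058,0,0],[0.15,-0.087,0,0],[0.203,-0.116,0.02,0],[0.203,-0.116,0.07,0]]'; python3 -c "
from h import *
print(tool(),go(-113.6,267.6,25))"
```

```text
clock: 14.72
eef_pos: [424.9, 257.7, 87.3]
eef_rot: [3.125, -0.003, 1.484]
wrist_force: [1.1, -1.0, -1.2]
finger_gap: 56.5
(array([-115.6,  270.9]), 87.3, 56.5) (array([-0.0035,  0.001 ,  0.0623]), 0.01)
```

```bash
python3 -m handwheel '[[-0.0035,0.001,0.03,0],[-0.0035,0.001,0.055,0],[-0.0035,0.001,0.062,0],[-0.0035,0.001,0.062,0]]'; python3 -m handwheel '[[0,0,0,0],[0,0,0,0],[0,0,0,0],[0,0,0,0]]' 0.9 15; python3 -m handwheel '[[0,0,-0.05,0],[0,0,-0.1,0],[0,0,-0.12,0],[0,0,-0.12,0]]'; python3 -c "
from h import *
print(tool(),go(0,0,80))"
```

```text
clock: 15.22
eef_pos: [426.4, 254.0, 25.0]
eef_rot: [3.126, -0.002, 1.484]
wrist_force: [-0.2, 1.0, 0.4]
finger_gap: 56.1
clock: 15.72
eef_pos: [426.6, 254.1, 25.4]
eef_rot: [3.125, -0.002, 1.484]
wrist_force: [-1.0, -0.8, 4.9]
finger_gap: 27.5
clock: 16.23
eef_pos: [425.1, 254.3, 146.5]
eef_rot: [3.123, -0.004, 1.484]
wrist_force: [-0.8, -0.1, -0.3]
finger_gap: 27.7
(array([-115.2,  267.5]), 146.5, 27.7) (array([-0.2678,  0.1139,  0.0676]), 0.0)
```

```bash
python3 -m handwheel '[[-0.05,0.021,0,0],[-0.105,0.043,0,0],[-0.16,0.068,0,0],[-0.215,0.091,0,0],[-0.268,0.114,0,0]]';python3 -m handwheel '[[0,0,0.03,0],[0,0,0.06,0],[0,0,0.06,0]]'; python3 -c "
from h import *
print(tool(),go(0,0,46.5))"
```

```text
clock: 16.85
eef_pos: [515.2, -24.6, 146.0]
eef_rot: [3.125, -0.004, 1.484]
wrist_force: [0.4, 1.4, -0.4]
finger_gap: 27.6
clock: 17.23
eef_pos: [514.5, -24.4, 83.1]
eef_rot: [3.131, -0.004, 1.483]
wrist_force: [0.1, 0.2, 0.0]
finger_gap: 27.6
(array([-1.9, -2.3]), 83.1, 27.6) (array([0.0022, 0.0015, 0.0366]), -0.03)
```

```bash
python3 -m handwheel '[[0.0022,0.0015,0.006,0],[0.0022,0.0015,0.02,0],[0.0022,0.0015,0.034,0],[0.0022,0.0015,0.036,0],[0.0022,0.0015,0.0365,0]]';python3 -c "
from h import *
print(tool(),read_state()['wrist_force'])"
```

```text
clock: 17.85
eef_pos: [516.6, -22.2, 46.7]
eef_rot: [3.131, -0.004, 1.484]
wrist_force: [-0.2, 1.0, 0.4]
finger_gap: 27.9
(array([0.1, 0. ]), 46.7, 27.9) [-0.18901202  0.95477024  0.41759808]
```

```bash
python3 -m handwheel '[[0,0,0.001,0],[0,0,0.0015,0]]';python3 -m handwheel '[[0,0,0,0],[0,0,0,0]]' 0.4; python3 -m handwheel '[[0,0,-0.05,0],[0,0,-0.1,0],[0,0,-0.11,0]]'; python3 -c "
from h import *
blobs('b3')
print(tool(),go(-49.9,-384.3,25))"
```

```text
clock: 18.1
eef_pos: [516.8, -22.2, 45.4]
eef_rot: [3.13, -0.004, 1.483]
wrist_force: [0.1, 1.1, 1.6]
finger_gap: 27.4
clock: 18.35
eef_pos: [516.9, -22.3, 45.5]
eef_rot: [3.13, -0.004, 1.483]
wrist_force: [0.2, -0.6, -0.5]
finger_gap: 44.4
clock: 18.73
eef_pos: [516.7, -22.7, 158.7]
eef_rot: [3.125, -0.004, 1.483]
wrist_force: [0.0, -0.1, -1.5]
finger_gap: 56.3
[422.2 187.3] [ 21  21 346] [  89. -370.] [  85.1 -362.7]
[262.5 208.8] [ 22  31 347] [ -3.  100.1] [-5.2 98.6]
[425.6 234.2] [ 21  21 346] [ -49.9 -384.3] [ -51.3 -376.7]
[155.1 237.4] [ 15  16 192] [-106.9  413.1] [-107.1  405.8]
[383.9 246.4] [ 21  22 370] [ -92.4 -261.3] [ -93. -256.]
[267.4 385.7] [ 11  48 259] [-514.1   54.2] [-506.8   53.5]
(array([-0.1, -0.5]), 158.0, 56.2) (array([-0.3844, -0.0517,  0.1307]), -0.03)
```

```bash
python3 -m handwheel '[[-0.055,-0.007,0,0],[-0.11,-0.015,0,0],[-0.17,-0.023,0,0],[-0.23,-0.031,0,0],[-0.285,-0.038,0,0]]';python3 -m handwheel '[[-0.05,-0.007,0,0],[-0.099,-0.014,0.02,0],[-0.099,-0.014,0.06,0],[-0.099,-0.014,0.07,0]]'; python3 -c "
from h import *
print(tool(),go(-49.9,-384.3,25))"
```

```text
clock: 19.4
eef_pos: [452.5, -305.0, 154.7]
eef_rot: [3.128, -0.005, 1.483]
wrist_force: [0.5, -0.1, 0.2]
finger_gap: 56.3
clock: 19.9
eef_pos: [429.4, -401.0, 80.3]
eef_rot: [3.132, -0.009, 1.482]
wrist_force: [0.5, 0.3, -0.9]
finger_gap: 56.3
(array([ -53.9, -384.9]), 80.3, 56.3) (array([0.0001, 0.0035, 0.0553]), -0.09)
```

```bash
python3 -m handwheel '[[0,0.0035,0.025,0],[0,0.0035,0.05,0],[0,0.0035,0.055,0],[0,0.0035,0.055,0]]'; python3 -m handwheel '[[0,0,0,0],[0,0,0,0],[0,0,0,0],[0,0,0,0]]' 0.9 15; python3 -m handwheel '[[0,0,-0.05,0],[0,0,-0.1,0],[0,0,-0.13,0],[0,0,-0.13,0]]'; python3 -c "
from h import *
print(tool(),go(0,-64,155))"
```

```text
clock: 20.4
eef_pos: [433.9, -400.8, 26.0]
eef_rot: [3.132, -0.009, 1.483]
wrist_force: [-0.0, -0.5, 0.4]
finger_gap: 56.1
clock: 20.9
eef_pos: [433.9, -400.9, 26.4]
eef_rot: [3.132, -0.009, 1.483]
wrist_force: [-0.9, 0.8, 4.9]
finger_gap: 27.9
clock: 21.4
eef_pos: [433.1, -402.5, 158.5]
eef_rot: [3.129, -0.006, 1.483]
wrist_force: [0.7, -0.4, -0.6]
finger_gap: 27.5
(array([ -50.1, -386.1]), 158.5, 27.5) (array([0.3221, 0.0497, 0.0061]), -0.06)
```

```bash
python3 -m handwheel '[[0.055,0.008,0,0],[0.11,0.016,0,0],[0.165,0.025,0,0],[0.22,0.034,0,0],[0.275,0.042,0,0]]';python3 -m handwheel '[[0.046,0.007,0,0],[0.046,0.007,0.035,0],[0.046,0.007,0.07,0],[0.046,0.007,0.07,0]]'; python3 -c "
from h import *
print(tool(),go(0,-64,47.0))"
```

```text
clock: 22.02
eef_pos: [498.8, -130.4, 159.2]
eef_rot: [3.13, -0.006, 1.483]
wrist_force: [0.4, -0.7, -0.2]
finger_gap: 28.0
clock: 22.52
eef_pos: [508.8, -84.2, 86.6]
eef_rot: [3.137, -0.007, 1.483]
wrist_force: [0.0, -0.2, -0.1]
finger_gap: 27.6
(array([ -2.4, -62.4]), 86.6, 27.6) (array([-0.0018,  0.0022,  0.0396]), -0.06)
```

```bash
python3 -m handwheel '[[-0.0018,0.0022,0.006,0],[-0.0018,0.0022,0.02,0],[-0.0018,0.0022,0.036,0],[-0.0018,0.0022,0.039,0],[-0.0018,0.0022,0.0402,0]]';python3 -c "
from h import *
print(tool(),read_state()['wrist_force'])"; python3 -m handwheel '[[0,0,0.0005,0],[0,0,0.0005,0]]';python3 -m handwheel '[[0,0,0,0],[0,0,0,0]]' 0.4; python3 -m handwheel '[[0,0,-0.05,0],[0,0,-0.1,0],[0,0,-0.11,0]]';python3 -m handwheel '[[-0.05,-0.03,0,0],[-0.1,-0.06,0,0],[-0.15,-0.09,0,0],[-0.19,-0.095,0,0],[-0.19,-0.095,0,0]]' 0.15; python3 -c "
from h import *
print(tool(),go(-93,-256,22.0))
shot('top','w2',(225,160,405,270),4.4)"
```

```text
clock: 23.15
eef_pos: [511.1, -86.0, 46.4]
eef_rot: [3.137, -0.007, 1.483]
wrist_force: [-3.7, -0.8, 5.2]
finger_gap: 27.5
(array([  0.1, -64. ]), 46.4, 27.5) [-3.67229731 -0.84495747  5.2207093 ]
clock: 23.4
eef_pos: [511.2, -86.0, 46.3]
eef_rot: [3.136, -0.007, 1.483]
wrist_force: [-3.9, 0.4, 4.9]
finger_gap: 27.3
clock: 23.65
eef_pos: [511.4, -86.0, 46.4]
eef_rot: [3.136, -0.007, 1.483]
wrist_force: [-0.1, -0.3, 0.4]
finger_gap: 44.1
clock: 24.02
eef_pos: [511.9, -87.0, 159.5]
eef_rot: [3.13, -0.006, 1.483]
wrist_force: [-0.8, -1.3, -1.0]
finger_gap: 56.4
clock: 24.65
eef_pos: [399.5, -269.6, 156.3]
eef_rot: [3.131, -0.007, 1.48]
wrist_force: [0.3, 0.7, 0.1]
finger_gap: 79.9
(array([ -95.1, -256.6]), 156.3, 79.9) (array([-0.0003,  0.0007,  0.1343]), -0.25)
```

View pics/w2.png

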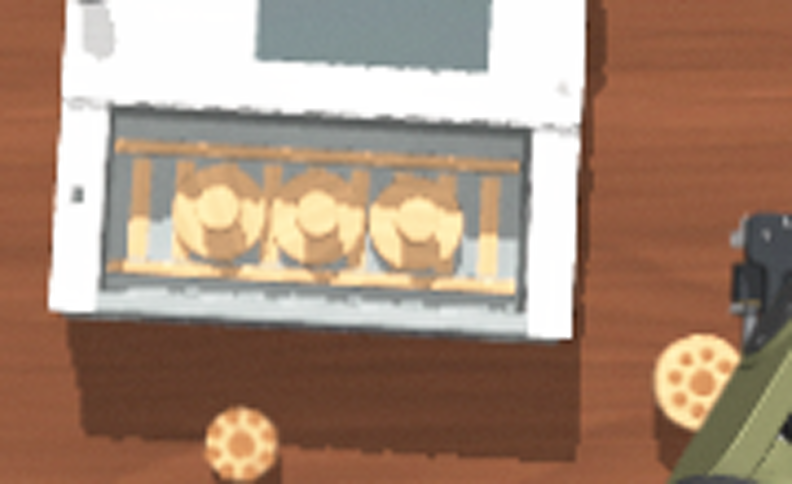

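The three stamps stand side by side in the lane, handles at crop (219,207), (318,213), (418,218). The dried block is upright on the bench in front, at (240,445). Next, grip inverted stamp b2 by its disc.

```bash
python3 -m handwheel '[[0,0.001,0.05,0],[0,0.001,0.1,0],[0,0.001,0.124,0],[0,0.001,0.133,0],[0,0.001,0.133,0]]' 0.1;  python3 -c "
from h import *
u=np.array([(219,207),(318,213),(418,218)])/4.4-.5+(225,160)
print(w2d(p2w('top',u,58)).round(1)); print(tool(),go(-93,-256,23.0))"; python3 -m handwheel '[[0,0,0,0],[0,0,0,0],[0,0,0,0],[0,0,0,0]]' 0.8 12; python3 -m handwheel '[[0,0,-0.03,0],[0,0,-0.08,0],[0,0,-0.13,0],[0,0,-0.13,0]]'; python3 -c "
from h import *
print(tool(),go(0,-32,155))"
```

```text
clock: 25.32
eef_pos: [402.7, -267.1, 23.4]
eef_rot: [3.132, -0.008, 1.482]
wrist_force: [0.8, -0.3, 0.3]
finger_gap: 84.6
[[  1.2  64.3]
 [  1.1   0.4]
 [  1.6 -64.1]]
(array([ -92.2, -253.8]), 23.4, 84.6) (array([-0.0022, -0.0008,  0.0004]), -0.14)
clock: 25.82
eef_pos: [402.9, -267.3, 24.0]
eef_rot: [3.131, -0.007, 1.481]
wrist_force: [-0.5, 1.2, 7.2]
finger_gap: 61.6
clock: 26.32
eef_pos: [402.6, -269.0, 157.4]
eef_rot: [3.126, -0.003, 1.481]
wrist_force: [0.6, 0.4, -0.5]
finger_gap: 61.8
(array([ -92.1, -255.8]), 157.4, 61.8) (array([0.224 , 0.0915, 0.0046]), -0.14)
```

```bash
python3 -m handwheel '[[0.055,0.022,0,0],[0.11,0.044,0,0],[0.165,0.067,0,0],[0.225,0.092,0,0],[0.225,0.092,0,0]]';python3 -m handwheel '[[0,0,0.03,0],[0,0,0.058,0],[0,0,0.058,0]]'; python3 -c "
from h import *
print(tool(),go(0.2,-30.8,58))"
```

```text
clock: 26.95
eef_pos: [514.9, -50.0, 158.3]
eef_rot: [3.127, -0.004, 1.486]
wrist_force: [-1.3, -0.4, -1.2]
finger_gap: 61.5
clock: 27.32
eef_pos: [514.2, -50.3, 98.1]
eef_rot: [3.132, -0.004, 1.485]
wrist_force: [0.0, 0.5, -0.8]
finger_gap: 62.0
(array([  0. , -28.2]), 98.1, 62.0) (array([-0.0028, -0.0002,  0.0401]), 0.06)
```

```bash
python3 -m handwheel '[[-0.0028,0,0.004,0],[-0.0028,0,0.012,0],[-0.0028,0,0.018,0],[-0.0028,0,0.018,0]]';python3 -c "
from h import *
print(tool(),go(0.2,-30.8,58),read_state()['wrist_force'])
shot('side','n1',(230,160,350,270),6)"
```

```text
clock: 27.82
eef_pos: [513.9, -53.0, 79.7]
eef_rot: [3.133, -0.004, 1.485]
wrist_force: [0.2, -0.4, 0.4]
finger_gap: 61.6
(array([  0. , -30.9]), 79.7, 61.6) (array([-0.    , -0.    ,  0.0217]), 0.07) [ 0.18420831 -0.43263611  0.37658082]
```

View pics/n1.png

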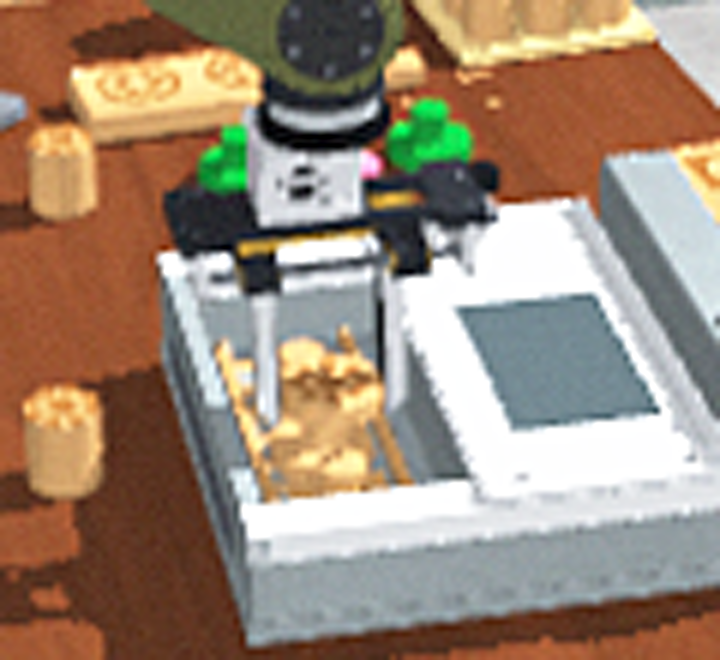

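The inverted stamp is held upright between the handles, with the fingers clear. Lower it with force checks.

```bash
python3 -m handwheel '[[0,0,0.007,0],[0,0,0.014,0],[0,0,0.019,0],[0,0,0.0205,0],[0,0,0.0205,0]]';python3 -m handwheel '[[0,0,0.001,0],[0,0,0.001,0]]';
```

```text
clock: 28.5
eef_pos: [514.3, -52.9, 59.5]
eef_rot: [3.132, -0.004, 1.485]
wrist_force: [-0.6, 0.1, 0.6]
finger_gap: 61.5
clock: 28.75
eef_pos: [514.3, -52.9, 58.6]
eef_rot: [3.132, -0.004, 1.485]
wrist_force: [-0.2, 0.3, 0.1]
finger_gap: 61.7
```

```bash
python3 -m handwheel '[[0,0,0.0008,0],[0,0,0.001,0]]';python3 -m handwheel '[[0,0,0,0],[0,0,0,0]]' 0.2; python3 -m handwheel '[[0,0,-0.04,0],[0,0,-0.09,0],[0,0,-0.1,0]]' 0.1;python3 -c "
from h import *
print(tool(),go(85.2,-362.7,23))
blobs('b4')"
```

```text
clock: 29.0
eef_pos: [514.5, -52.9, 58.0]
eef_rot: [3.132, -0.004, 1.485]
wrist_force: [-3.0, -0.2, 6.6]
finger_gap: 62.0
clock: 29.25
eef_pos: [514.5, -53.0, 58.0]
eef_rot: [3.132, -0.004, 1.485]
wrist_force: [-0.2, 0.4, -0.2]
finger_gap: 74.8
clock: 29.62
eef_pos: [514.6, -53.5, 160.9]
eef_rot: [3.127, -0.004, 1.485]
wrist_force: [0.6, 0.5, 0.8]
finger_gap: 84.5
(array([  0.7, -31.3]), 160.9, 84.5) (array([-0.332 ,  0.082 ,  0.1379]), 0.08)
[422.2 187.3] [ 21  21 346] [  89. -370.] [  85.1 -362.7]
[155.  237.5] [ 15  16 190] [-107.1  413.4] [-107.4  406.1]
[274.5 384.4] [ 11  50 237] [-509.   34.] [-501.8   33.7]
```

```bash
python3 -m handwheel '[[-0.055,0.013,0,0],[-0.11,0.027,0,0],[-0.165,0.041,0,0],[-0.22,0.055,0,0],[-0.275,0.068,0,0]]';python3 -m handwheel '[[-0.057,0.014,0.0,0],[-0.057,0.014,0.03,0],[-0.057,0.014,0.08,0],[-0.057,0.014,0.08,0]]'; python3 -c "
from h import *
print(tool(),go(85.2,-362.7,23))"
```

```text
clock: 30.3
eef_pos: [558.2, -334.8, 158.2]
eef_rot: [3.13, -0.005, 1.485]
wrist_force: [0.5, 0.2, 0.0]
finger_gap: 84.4
clock: 30.8
eef_pos: [566.1, -391.0, 72.6]
eef_rot: [3.138, -0.01, 1.485]
wrist_force: [-0.4, -1.3, 0.8]
finger_gap: 84.7
(array([  81.4, -363.1]), 72.6, 84.7) (array([-0.0001,  0.0036,  0.0496]), 0.06)
```

```bash
python3 -m handwheel '[[0,0.0036,0.02,0],[0,0.0036,0.04,0],[0,0.0036,0.049,0],[0,0.0036,0.049,0]]'; python3 -c "
from h import *
print(tool())";python3 -m handwheel '[[0,0,0,0],[0,0,0,0],[0,0,0,0],[0,0,0,0]]' 0.8 12; python3 -m handwheel '[[0,0,-0.03,0],[0,0,-0.08,0],[0,0,-0.13,0],[0,0,-0.135,0]]'; python3 -c "
from h import *
print(tool(),go(0.2,32,158))"
```

```text
clock: 31.3
eef_pos: [569.9, -390.7, 23.2]
eef_rot: [3.138, -0.01, 1.485]
wrist_force: [0.2, -0.1, -0.2]
finger_gap: 84.7
(array([  85.1, -362.4]), 23.2, 84.7)
clock: 31.8
eef_pos: [570.0, -390.9, 23.7]
eef_rot: [3.138, -0.01, 1.485]
wrist_force: [-1.0, 0.4, 3.4]
finger_gap: 61.6
clock: 32.3
eef_pos: [570.4, -393.0, 163.1]
eef_rot: [3.132, -0.006, 1.485]
wrist_force: [-0.2, 0.2, -0.2]
finger_gap: 61.7
(array([  85.8, -364.7]), 163.1, 61.7) (array([ 0.3967, -0.0852,  0.0069]), 0.07)
```

```bash
python3 -m handwheel '[[0.055,-0.012,0,0],[0.11,-0.024,0,0],[0.165,-0.036,0,0],[0.22,-0.048,0,0],[0.275,-0.06,0,0]]';python3 -m handwheel '[[0.055,-0.012,0,0],[0.11,-0.022,0.0,0],[0.121,-0.025,0,0],[0.121,-0.025,0.05,0],[0.121,-0.025,0.06,0]]'; python3 -m handwheel '[[0,0,0,0],[0,0,0,0]]'; python3 -c "
from h import *
print(tool(),go(0.2,32.3,78))"
```

```text
clock: 32.92
eef_pos: [533.3, -112.0, 163.3]
eef_rot: [3.133, -0.007, 1.485]
wrist_force: [1.4, 0.6, -0.9]
finger_gap: 62.0
clock: 33.55
eef_pos: [517.6, 10.7, 101.0]
eef_rot: [3.139, -0.006, 1.485]
wrist_force: [-0.8, 0.5, -0.0]
finger_gap: 61.8
clock: 33.8
eef_pos: [518.1, 10.2, 102.1]
eef_rot: [3.138, -0.006, 1.484]
wrist_force: [-0.9, -0.2, -0.5]
finger_gap: 61.9
(array([-1.2, 32.5]), 102.1, 61.9) (array([-0.0003,  0.0013,  0.0241]), 0.0)
```

```bash
python3 -m handwheel '[[0,0.0013,0.009,0],[0,0.0013,0.018,0],[0,0.0013,0.027,0],[0,0.0013,0.035,0],[0,0.0013,0.041,0]]';python3 -m handwheel '[[0,0,0.002,0],[0,0,0.003,0]]';python3 -c "
from h import *
print(tool())"
```

```text
clock: 34.42
eef_pos: [519.5, 10.4, 60.4]
eef_rot: [3.138, -0.006, 1.484]
wrist_force: [0.5, 0.9, 0.7]
finger_gap: 61.6
clock: 34.67
eef_pos: [519.4, 10.4, 57.6]
eef_rot: [3.138, -0.006, 1.484]
wrist_force: [-5.6, 0.1, 11.3]
finger_gap: 61.5
(array([ 0. , 32.8]), 57.6, 61.5)
```

```bash
python3 -m handwheel '[[0,0,0,0],[0,0,0,0]]' 0.2; python3 -m handwheel '[[0,0,-0.04,0],[0,0,-0.09,0],[0,0,-0.11,0]]';python3 -m handwheel '[[0.05,0,0,0],[0.1,-0.02,0,0],[0.15,-0.04,0,0],[0.19,-0.06,0,0],[0.19,-0.06,0,0]]' 0.4;python3 -c "
from h import *
print(tool())
shot('top','e1',(225,160,405,270),4.4)
shot('side','e2',(230,160,350,270),5)
cv2.imwrite('pics/e.png',np.vstack([cv2.imread('pics/e1.png')[:300,:600],cv2.imread('pics/e2.png')[250:550,:600]]))"
```

```text
clock: 34.92
eef_pos: [519.6, 10.4, 57.8]
eef_rot: [3.138, -0.006, 1.484]
wrist_force: [0.1, 0.3, -0.9]
finger_gap: 74.5
clock: 35.3
eef_pos: [520.0, 9.7, 170.8]
eef_rot: [3.134, -0.007, 1.484]
wrist_force: [0.3, 0.6, -0.1]
finger_gap: 75.2
clock: 35.92
eef_pos: [475.7, 206.4, 171.7]
eef_rot: [3.134, -0.007, 1.488]
wrist_force: [-0.1, -0.7, -0.3]
finger_gap: 56.3
(array([-60.6, 224.2]), 171.7, 56.3)
```

View pics/e1.png

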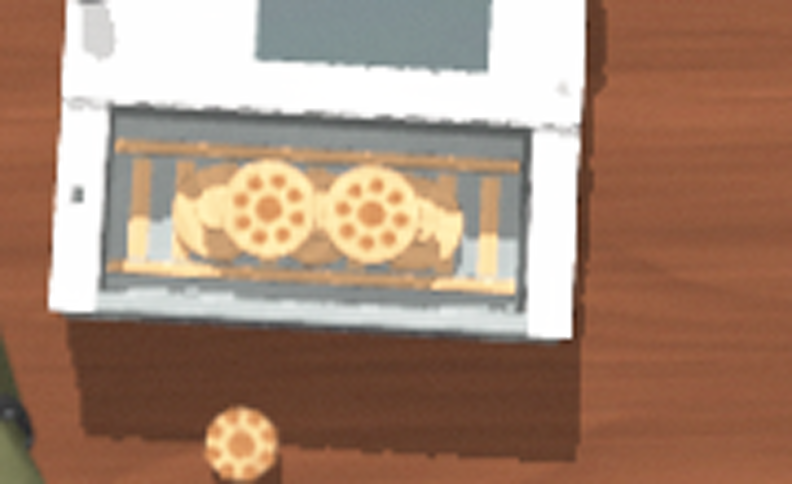

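View pics/e2.png

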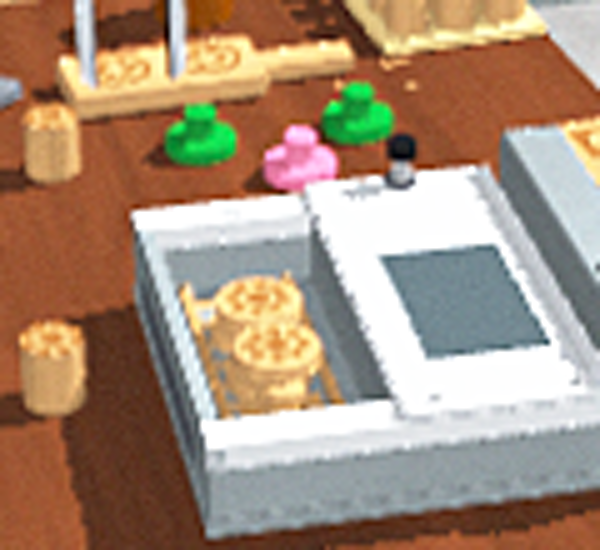

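Both inverted stamps are nested and flat, and nothing protrudes. Now back to the knob to close the hatch.

```bash
python3 -c "
from h import *
print(goal(666,117.6,160,85.0), w2d((666,117.6)))"; 
```

```text
(array([-0.0701,  0.1959,  0.0127]), np.float64(0.07745978608959092)) [[136.74214095 152.27800648]]
```

```bash
python3 -m handwheel '[[-0.017,0.049,0,0],[-0.035,0.098,0,0],[-0.052,0.147,0,0],[-0.07,0.196,0,0],[-0.07,0.196,0.01,0]]' 0.4; python3 -c "
from h import *
print(goal(666,117.6,112,85.0))"
```

```text
clock: 36.65
eef_pos: [668.4, 114.1, 161.8]
eef_rot: [3.133, -0.006, 1.481]
wrist_force: [-0.2, -0.1, -0.2]
finger_gap: 56.3
(array([ 0.003 , -0.0031,  0.0498]), np.float64(-0.1680101515220116))
```

```bash
python3 -m handwheel '[[0.003,-0.003,0.02,0],[0.003,-0.003,0.04,0],[0.003,-0.003,0.0495,0],[0.003,-0.003,0.0495,0]]'; python3 -m handwheel '[[0,0,0,0],[0,0,0,0],[0,0,0,0],[0,0,0,0]]' 0.9 40; python3 -m handwheel '[[0,0,-0.001,0],[0,0,-0.002,0]]';  python3 -c "
from h import *
print(tool(),goal(531.3,129.4,114.0,85.0))"
```

```text
clock: 37.15
eef_pos: [665.8, 117.6, 111.8]
eef_rot: [3.134, -0.006, 1.481]
wrist_force: [-0.3, 0.2, -0.5]
finger_gap: 56.6
clock: 37.65
eef_pos: [665.3, 117.7, 112.0]
eef_rot: [3.136, -0.006, 1.481]
wrist_force: [-2.5, 0.5, 2.5]
finger_gap: 22.8
clock: 37.9
eef_pos: [665.0, 117.7, 113.0]
eef_rot: [3.137, -0.006, 1.481]
wrist_force: [1.2, 1.2, -9.9]
finger_gap: 23.0
(array([135.7, 152.3]), 113.0, 23.0) (array([-0.0003, -0.1342, -0.0016]), np.float64(-0.15586006410244124))
```

```bash
python3 -m handwheel '[[0,-0.015,0,0],[0,-0.035,0,0],[0,-0.055,0,0],[0,-0.075,0,0],[0,-0.095,0,0]]'; python3 -m handwheel '[[0,-0.015,0,0],[0,-0.030,0,0],[0,-0.036,0,0],[0,-0.039,0,0],[0,-0.039,0,0]]';  python3 -c "
from h import *
print(tool(),read_state()['wrist_force'],goal(531.0,129.1,113))"
```

```text
clock: 38.52
eef_pos: [570.2, 125.7, 112.5]
eef_rot: [3.135, -0.005, 1.481]
wrist_force: [5.7, -3.3, -7.7]
finger_gap: 23.0
clock: 39.15
eef_pos: [531.1, 129.0, 111.9]
eef_rot: [3.137, -0.005, 1.48]
wrist_force: [-1.7, -4.6, -8.9]
finger_gap: 23.2
(array([  1.4, 151.9]), 111.9, 23.2) [-1.6890162  -4.64735058 -8.93785945] (array([ 0.0001, -0.0001, -0.0011]), None)
```

```bash
python3 -m handwheel '[[0,-0.001,0,0],[0,-0.001,0,0]]'; python3 -m handwheel '[[0,0,0.004,0],[0,0,0.004,0]]'
```

```text
clock: 39.4
eef_pos: [530.6, 129.0, 111.9]
eef_rot: [3.136, -0.005, 1.48]
wrist_force: [3.6, -2.6, -9.6]
finger_gap: 22.8
clock: 39.65
eef_pos: [530.7, 129.0, 107.6]
eef_rot: [3.136, -0.005, 1.48]
wrist_force: [1.8, -2.7, -7.8]
finger_gap: 23.0
```

The pin is entering the hole: the spring still pulls down 4 mm lower. Follow it down and release.

```bash
python3 -m handwheel '[[0,0,0.003,0],[0,0,0.004,0],[0,0,0.004,0]]'; python3 -m handwheel '[[0,0,0,0],[0,0,0,0],[0,0,0,0]]' 0.4; python3 -m handwheel '[[0,0,-0.04,0],[0,0,-0.09,0],[0,0,-0.1,0]]'; python3 -m handwheel '[[0.05,-0.04,0,0],[0.1,-0.08,0,0],[0.13,-0.12,0,0],[0.15,-0.16,0,0],[0.15,-0.18,0,0]]'; python3 -c "
from h import *
print(tool())
shot('top','f1',(130,90,450,300),2.5)
shot('side','f2',(230,160,350,270),5)
k=cv2.imread('pics/full_f1.png')"
```

```text
clock: 40.02
eef_pos: [530.7, 129.0, 103.8]
eef_rot: [3.136, -0.005, 1.48]
wrist_force: [1.0, -3.9, -6.2]
finger_gap: 23.1
clock: 40.4
eef_pos: [530.9, 129.2, 104.1]
eef_rot: [3.135, -0.005, 1.48]
wrist_force: [-0.5, -0.3, 0.1]
finger_gap: 49.8
clock: 40.78
eef_pos: [531.3, 129.1, 207.5]
eef_rot: [3.13, -0.007, 1.481]
wrist_force: [0.4, 0.1, 0.3]
finger_gap: 56.5
clock: 41.4
eef_pos: [363.6, 295.8, 205.8]
eef_rot: [3.131, -0.006, 1.483]
wrist_force: [-0.3, 0.3, -0.1]
finger_gap: 56.3
(array([-180. ,  303.5]), 205.8, 56.3)
```

View pics/f2.png

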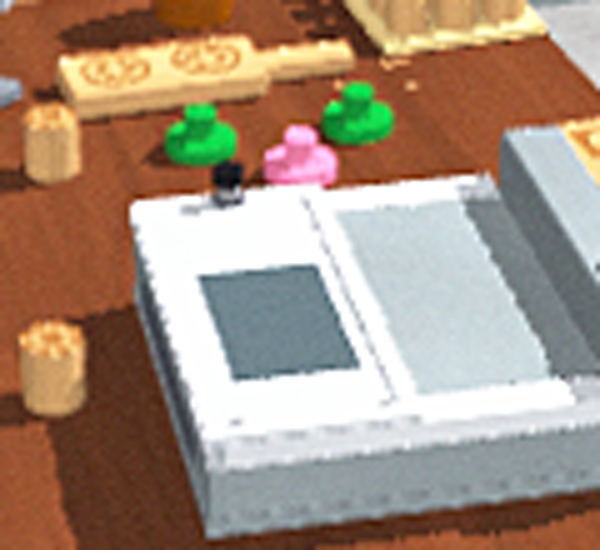

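View pics/f1.png

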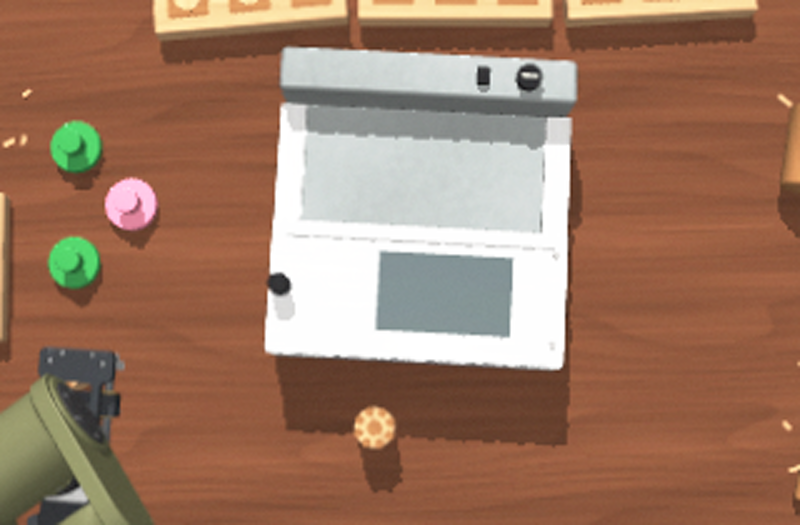

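The hatch is shut, the knob is down in its starting position at full-image (241,203), the block is upright, and the bystanders in view are unmoved. Handing in.

```bash
python3 -c "
from cell import manip,read_state
print(manip.sign_off(),read_state()['clock'])"
```

```text
the job is handed in; nothing more can be done
the job is handed in; nothing more can be done
```

The job is done and handed in at about 41 s on the robot's clock, well inside the 210 s limit. No verdict was reported.

- **Unloading:** I pulled the plunger up and slid the hatch open to its stop, a travel of about 135 mm. There was only one dried block inside; it now stands upright on the bench in front of the dryer.
- **Loading:** The three disc-down stamps stand in a row in the lane about 64 mm apart. The two inverted stamps are nested between their handles. Both inverted stamps went down to within half a millimetre of the expected height, and the pictures showed them level.
- **Locking:** I slid the hatch shut and followed the pin down about 8 mm, with the spring still pulling at 6 N. The last pictures show the hatch closed and the knob low, where it was at the start.

**Checks and disagreements:**
- My first crop measurements were about 1.5 mm off, from a half-pixel error. The knob grasp showed it, and I corrected the dryer position before placing any stamp.
- No stamp was seen to be knocked aside.
- Wrist forces stayed under 15 N in every reading I took.
- I did not measure the brush, chisel and mallet at the end; nothing I did went near them.

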